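# Clear a tipped tube off the specimen turntable and bring it home

## Robot

A 7-joint arm with a two-finger parallel gripper is mounted at the origin on a cart in front of the work surface, level with it; the furniture and walls round the work are solid. World frame = base frame: x ahead of the robot, y to its left, z up, the work surface at z = 0. Lengths are in m, angles in rad, forces in N, time in s.
With the tool pointing down it reaches from about 0.4 to 0.85 m from the base axis. Payload 6.9 kg.
Tool frame: the origin (TCP) lies at the very end of the fingers, on their centre line; the grasp point (between the pads) lies 19 mm behind it; z points along the fingers, x is the direction in which the jaws open and shut, and the axes are right-handed (so a half turn about z gives the same grasp; the last joint's range is limited). The gripper opens to 85 mm and grips with 20 to 120 N. Pads are 22 mm wide; open, the fingers measure 114 mm over their backs; the gripper's body (76 mm by 85 mm) begins 54 mm behind the grasp point. The pads swing forward as they close: fully open they stand 13 mm farther back than shut.
Start: joints at [-1.22, 0.507, -0.238, 1.5, 0.126, 1.149, -0.155], TCP at [0.151, 0.606, 0.231] pointing down, gripper open.
Joint ranges: [-3.08, 3.08], [-0.24, 2.05], [-1.43, 1.35], [0, 2.5], [-1.52, 4.66], [0.17, 1.96], [-2.89, 2.89]. Speed limits (rad/s): [2.39, 2.39, 3.14, 3.14, 3.14, 3.14, 3.14].

## Interface

Orientations are given as a 3x3 rotation matrix whose columns are the frame's x, y, z axes.
In Python, from cell import robot gives the robot as it stands.
- The arm moves only by the tool move_arm, never from a script. Its arguments are lists of equal length, an entry for each row: "fingers": the opening, from 0 (shut) to 1 (fully open); "offset": the shift along the tool's x, y, z in mm, a list of three; "spin": the turn about the tool's z in rad. In form: {"fingers": [fingers, ...], "offset": [[tx, ty, tz], ...], "spin": [spin, ...]}. A call has 1 to 10 rows; each row shifts and turns the pose as measured when the row begins, along the tool's axes as they then stand; what a row does not reach is not made up. A row lasts 1/8 s, in which the tool goes at most 62.5 mm and 10.7 degrees, less where a joint would pass 70% of its speed; a pose out of reach is approached as far as the arm can. A call is refused whole if a number of a shift passes 62.5 or a number of a turn 0.188, either way. A call with a gripper value outside its range is refused whole. The fingers move at their own pace and stop on an object; "grip_force" is the grip in N (left out, the last holds). Time passes only in rows, so rows that do not move let the fingers close. It gives the time, the measured TCP pose, the force and the opening at its end, in the units of the state.
- robot.read_state(): the state, without advancing time (a new reading comes with each control period).
- robot.grab_frame(name): name is "side" or "top"; returns a dict with "image" (480x640x3 uint8, red, green, blue), "intrinsics" (3x3 intrinsics, pixels), "dist_coeffs" ([k1, k2, p1, p2, k3] as OpenCV has them; the pictures are not rectified), "eye" and "rotation" of the camera in the world. Camera axes: x right, y up, looking along -z (the intrinsics and any distortion apply to the point x, -y, -z); pixel columns grow to the right and rows downward; lengths in m; the calibration is good to about 2 mm. A picture is of the moment at which its call begins. There is no depth.
- robot.job_done(): hands the job in, once; it reports no verdict.
The state is a dict: "clock": time; "q": joint angles; "qd": joint speeds; "joint_efforts": joint torques, N m; "eef_pos": TCP position; "orientation": TCP orientation; "ft_force": force on the tool from outside, world axes, zero at the start; "torque": the same for the moment, N m; "finger_gap": finger opening in m.
Only numpy, scipy, OpenCV 4.12 (cv2) and the standard library are available. Lean on these libraries where they do the work, as an engineer would, in place of code of your own. Each camera call takes 0.05 s, during which the arm holds its last target.

## Task

A sample tube has fallen over on the freely turning specimen turntable. Lift it straight off without dragging the platter round, lay it gently in the steel tray, flat on the tray floor, and let go; then gently turn the platter by its peg until the peg stands at the pointer, and leave it at rest there. The three specimen cups must stay standing in their places on the platter.

Things in the scene. Friction and masses are not known exactly. Their poses are not given: they have to be found in the camera images.
- turntable: Fixed grey foot of the turntable. Origin on the worktop (z = 0) on the vertical turning axis. A fixed arm runs out along its own -x (roughly toward the robot) and ends in an upright tab 20 mm wide, 167 to 175 mm from the axis, with a small dark pointer on top (42 mm above the worktop at most), just outside the platter's edge.
- platter (a joint): Angle (rad) of the platter on its foot, an almost frictionless bearing: a touch sets it turning and it coasts for seconds. 0 = peg at the pointer; positive = anticlockwise seen from above. It can turn freely to about 12 rad either way. It starts at about 0.6 to 1.3.
- platter_centre (a point): Point on the turning axis at the upper face of the platter's mat, 41.5 mm above the worktop. The platter is an aluminium disc 300 mm across and 12 mm thick (its top 40 mm above the worktop) with a grey mat 236 mm across and 1.5 mm thick on it, where the cups stand and the tube lies, all centred about 70 mm from the axis. A screw 20 mm across in the middle stands 3 mm above the mat.
- peg_top (a point): Top centre of the upright round black peg fixed to the platter 135 mm from the axis: 16 mm in diameter, its top 82 mm above the worktop and 42 mm above the bare disc; a collar 26 mm across and 3 mm high is round its foot. Pushing or gripping it turns the platter.
- home_point (a point): Fixed point where the top centre of the peg is when the peg stands at the pointer: 135 mm from the axis along the foot's own -x, 82 mm above the worktop.
- tipped_tube: The capped sample tube lying on the platter, 88 mm long; another lies on the bench far to the right and is to be left. Origin at the middle of its length on its underside; its own x runs along it toward the cap, z up. Glass body 12 mm thick from -44 to +27 mm along x, cap 16 mm thick from +26 to +44 mm. Lying, its top is 14 to 16 mm above its support. About 20 g.
- cup_1: Specimen cup with screw lid standing on the platter, round, 53 mm across, 59 mm high, about 60 g. Origin at the centre of its underside, z up.
- cup_2: Specimen cup like cup_1 (white lid), same size and origin.
- cup_3: Specimen cup like cup_1, same size and origin.
- tray: Open steel tray fixed to the worktop, 150 mm along its own x, 110 mm along its y, walls 3 mm thick with a 5 mm rolled rim whose top is 25 mm above the worktop; inner floor 3 mm above the worktop. Origin at the centre of its underside.
There are look-alikes about, which are no part of the job. Leave any green or yellow look-alike of the cup_3 alone.

How it is judged:
By the outcome, as a careful person would: the job done as asked, in the order asked, and still so for the second after the job is handed in, with the robot touching nothing.
It also fails if it takes over 59 s, if anything falls off the work surface, if the arm or the gripper's body presses on something with over 40 N, if the wrist force passes 120 N, or if a joint passes its speed limit or range.

## Working session

There is one attempt and no reset: what is moved stays moved. The work goes in short steps, Python scripts to look and compute and a tool call to move; the robot and the scene stay as the last step left them, time stands still between calls to the robot, and variables do not carry over. Pictures are saved under pics/ and viewed, and the job is handed in when it is done.

Besides the shell and the picture viewer there is one more tool, called after ">>>" as name(argument=value, ...) on one line, values as JSON. move_arm: Moves the arm, as the interface text tells. Its arguments: {"type":"object","properties":{"fingers":{"type":"array"},"offset":{"type":"array"},"spin":{"type":"array"},"grip_force":{"type":"number"}},"required":["fingers","offset","spin"]}

```bash
ls; mkdir -p pics; cat > h.py <<'E'
import numpy as np, cv2, json
from cell import robot
def grab(n):
    f=robot.grab_frame(n); return f
def save(im,p): cv2.imwrite(p,cv2.cvtColor(im,cv2.COLOR_RGB2BGR))
def ray(f,u,v):
    K=np.array(f['intrinsics'],float);d=np.array(f['dist_coeffs'],float)
    p=cv2.undistortPoints(np.array([[[u,v]]],float),K,d)[0,0]
    return np.array(f['eye'],float),np.array(f['rotation'],float)@np.array([p[0],-p[1],-1])
def onz(f,u,v,z):
    e,r=ray(f,u,v); return e+r*(z-e[2])/r[2]
def proj(f,P):
    K=np.array(f['intrinsics'],float);d=np.array(f['dist_coeffs'],float)
    c=(np.atleast_2d(P)-np.array(f['eye']))@np.array(f['rotation'],float)
    c=c*[1,-1,-1]
    return cv2.projectPoints(c.reshape(-1,1,3),np.zeros(3),np.zeros(3),K,d)[0].reshape(-1,2)
def st():
    s=robot.read_state(); return s
E
python3 - <<'E'
from h import *
s=st()
for k in s: print(k,np.round(s[k],4).tolist())
for n in('side','top'):
    f=grab(n); save(f['image'],f'pics/{n}0.png'); print(n,np.round(f['eye'],3),np.round(f['rotation'],3).tolist(),f['intrinsics'],f['dist_coeffs'])
E
```

```text
pics
clock 0.0
q [-1.2205, 0.5083, -0.2375, 1.5011, 0.1257, 1.1489, -0.1548]
qd [0.0008, 0.0006, 0.001, 0.0011, 0.0009, 0.0004, 0.0004]
joint_efforts [-0.0004, -62.0587, -2.1873, -24.9654, 0.0125, 0.0118, -0.0]
eef_pos [0.1514, 0.6059, 0.2304]
orientation [[0.2423, 0.9702, -0.0004], [0.9702, -0.2423, -0.0017], [-0.0017, 0.0001, -1.0]]
ft_force [0.2131, 0.1419, -0.8886]
torque [-0.0079, 0.0033, -0.0019]
finger_gap 0.0856
side [-0.387 -1.492  0.923] [[0.845, 0.227, -0.484], [-0.534, 0.323, -0.781], [-0.021, 0.919, 0.394]] [[586.83616096   0.         318.9767366 ]
 [  0.         586.83616096 237.35564514]
 [  0.           0.           1.        ]] [-0.15733048  0.          0.          0.          0.        ]
top [0.373 0.138 1.34 ] [[-0.029, 0.98, -0.196], [-0.999, -0.033, -0.021], [-0.027, 0.195, 0.98]] [[484.76959299   0.         319.20168737]
 [  0.         484.76959299 234.1076526 ]
 [  0.           0.           1.        ]] [0.03816461 0.         0.         0.         0.        ]
```

View pics/side0.png

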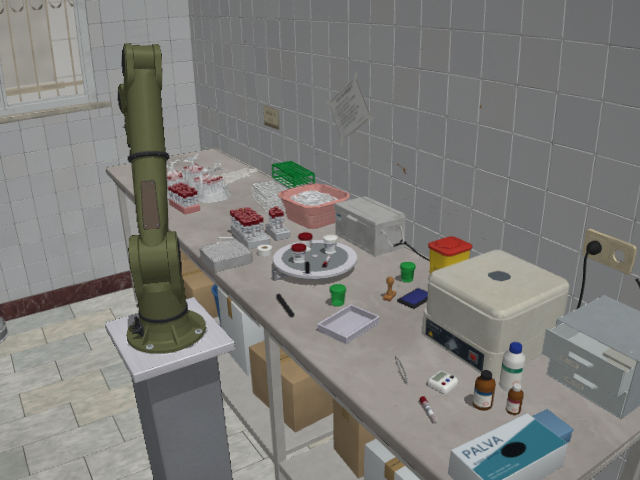

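View pics/top0.png

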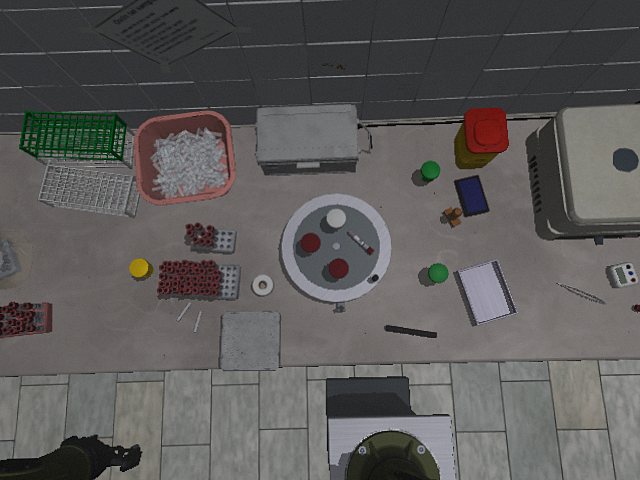

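The top view shows the turntable at about (336,247), with white and red-lidded cups at (336,218), (310,243) and (339,268). The tube lies at about (360,243), the peg at (374,279), the pointer at (339,307) and the tray at (487,293). The green and yellow look-alikes at (437,272), (430,171) and (140,268) are off the platter. The second tube, at (635,308), is on the bench. Only the tube on the platter fits the description, so I'll enlarge it to confirm.

```bash
python3 - <<'E'
from h import *
a=cv2.imread('pics/top0.png')
save(cv2.cvtColor(cv2.resize(a[185:325,270:400],None,fx=4.2,fy=4.2,interpolation=cv2.INTER_CUBIC),cv2.COLOR_BGR2RGB),'pics/c1.png')
save(cv2.cvtColor(cv2.resize(a[250:335,445:530],None,fx=6,fy=6,interpolation=cv2.INTER_CUBIC),cv2.COLOR_BGR2RGB),'pics/c2.png')
b=cv2.imread('pics/side0.png')
save(cv2.cvtColor(cv2.resize(b[220:350,255:400],None,fx=4.5,fy=4.5,interpolation=cv2.INTER_CUBIC),cv2.COLOR_BGR2RGB),'pics/c3.png')
E
```

```text
(no output)
```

View pics/c1.png

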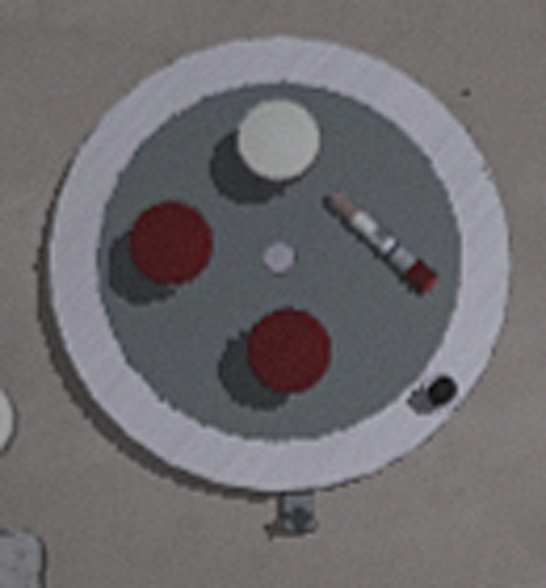

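View pics/c2.png

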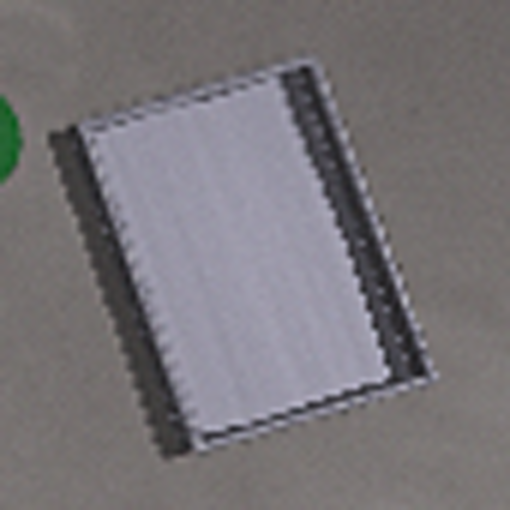

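View pics/c3.png

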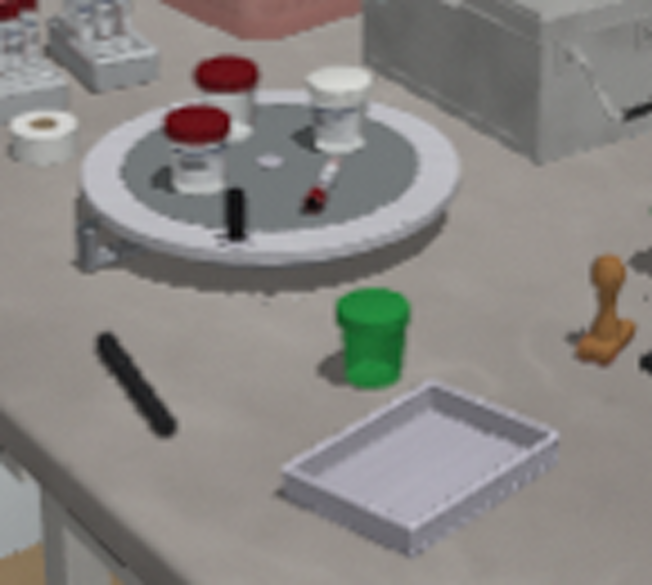

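The crop confirms it. The capped tube on the mat has its red cap at crop (424,278) and its glass end at (330,200). The peg top is at (442,389), the pointer tab at (296,512) and the screw at (279,257). Tray rim corners in its crop are at (80,128), (316,62), (432,375) and (197,447).

```bash
cat >> h.py <<'E'
def mat_fit(f):
    im=f['image']; 
    pass
E
python3 - <<'E'
from h import *
f=grab('top')
c=lambda x,y:(270+(x+.5)/4.2-.5,185+(y+.5)/4.2-.5)
t=lambda x,y:(445+(x+.5)/6-.5,250+(y+.5)/6-.5)
# disc fit: bright
im=f['image']; g=im.astype(int).mean(2)
m=((g>135)&(im.max(2).astype(int)-im.min(2)<40)).astype(np.uint8)
M=np.zeros_like(m);cv2.circle(M,(336,247),58,1,-1);m*=M
m=cv2.morphologyEx(m,cv2.MORPH_CLOSE,np.ones((3,3),np.uint8))
cs=max(cv2.findContours(m,cv2.RETR_EXTERNAL,cv2.CHAIN_APPROX_NONE)[0],key=cv2.contourArea)
pts=np.array([onz(f,u,v,.04)[:2] for u,v in cs[:,0]])
A=np.c_[2*pts,np.ones(len(pts))];x=np.linalg.lstsq(A,(pts**2).sum(1),rcond=None)[0]
print('disc',x[:2],np.sqrt(x[2]+x[0]**2+x[1]**2))
C=onz(f,*c(279,257),.0445)[:2];print('screw',C)
C=x[:2]
for n,p,z in[('peg',(442,389),.082),('ptr',(296,512),.042),('capend',(430,285),.0495),('glassend',(327,197),.0475),('white',(279,139),.1005),('redL',(171,242),.1005),('redB',(289,350),.1005)]:
    P=onz(f,*c(*p),z)[:2]; d=P-C; print(n,P.round(4),'r',np.linalg.norm(d).round(4),'ang',np.arctan2(d[1],d[0]).round(3))
T=np.array([onz(f,*t(*p),.025)[:2] for p in[(80,128),(316,62),(432,375),(197,447)]])
print('tray',T.round(4).tolist(),T.mean(0).round(4),[np.linalg.norm(T[i]-T[(i+1)%4]).round(4) for i in range(4)])
d=(T[0]+T[1]-T[2]-T[3]);print('tray long axis ang',np.arctan2(d[1],d[0]))
E
```

```text
disc [0.59759108 0.1208837 ] 0.14669666485071758
screw [0.59783937 0.12089451]
peg [0.5055 0.0239] r 0.1337 ang -2.331
ptr [0.435 0.116] r 0.1626 ang -3.111
capend [0.5756 0.0252] r 0.0982 ang -1.797
glassend [0.6356 0.0885] r 0.0499 ang -0.705
white [0.6628 0.119 ] r 0.0653 ang -0.029
redL [0.5997 0.1881] r 0.0672 ang 1.539
redB [0.5302 0.1176] r 0.0674 ang -3.092
tray [[0.5218, -0.2048], [0.5484, -0.3119], [0.4087, -0.3476], [0.3802, -0.2433]] [ 0.4648 -0.2769] [np.float64(0.1103), np.float64(0.1442), np.float64(0.1082), np.float64(0.1467)]
tray long axis ang 0.2577117148556711
```

```bash
python3 - <<'E'
from h import *
C=np.array([.5977,.1209])
P=[[.5756,.0252,.0495],[.6356,.0885,.0475],[.5055,.0239,.082],[.435,.116,.042],[*C,.0445],[.6628,.119,.1005],[.5218,-.2048,.025],[.5484,-.3119,.025],[.4087,-.3476,.025],[.3802,-.2433,.025]]
x0,y0,s=225,225,4.
for n,x0,y0,w,h in[('side',260,225,140,120),('top',275,190,125,125)]:
    f=grab(n); im=f['image']; q=proj(f,np.array(P)); s=6 if n=='side' else 4.8
    s=5.5 if n=='side' else 4.7
    b=cv2.resize(im[y0:y0+h,x0:x0+w],None,fx=s,fy=s,interpolation=cv2.INTER_CUBIC)
    if n=='side':
        for u,v in q: cv2.drawMarker(b,(int((u+.5-x0)*s),int((v+.5-y0)*s)),(0,255,0),cv2.MARKER_CROSS,9,1)
        # disc circle
        a=np.linspace(0,2*np.pi,200); cc=proj(f,np.c_[C[0]+.15*np.cos(a),C[1]+.15*np.sin(a),0*a+.04])
        for u,v in cc: cv2.circle(b,(int((u+.5-x0)*s),int((v+.5-y0)*s)),1,(255,255,0),-1)
    else:
        a=np.linspace(0,2*np.pi,300)
        for r,z in((.15,.04),(.118,.0415)):
            for u,v in proj(f,np.c_[C[0]+r*np.cos(a),C[1]+r*np.sin(a),0*a+z]): cv2.circle(b,(int((u+.5-x0)*s),int((v+.5-y0)*s)),1,(255,255,0),-1)
    save(b,f'pics/ov_{n}.png')
E
```

```text
(no output)
```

View pics/ov_side.png

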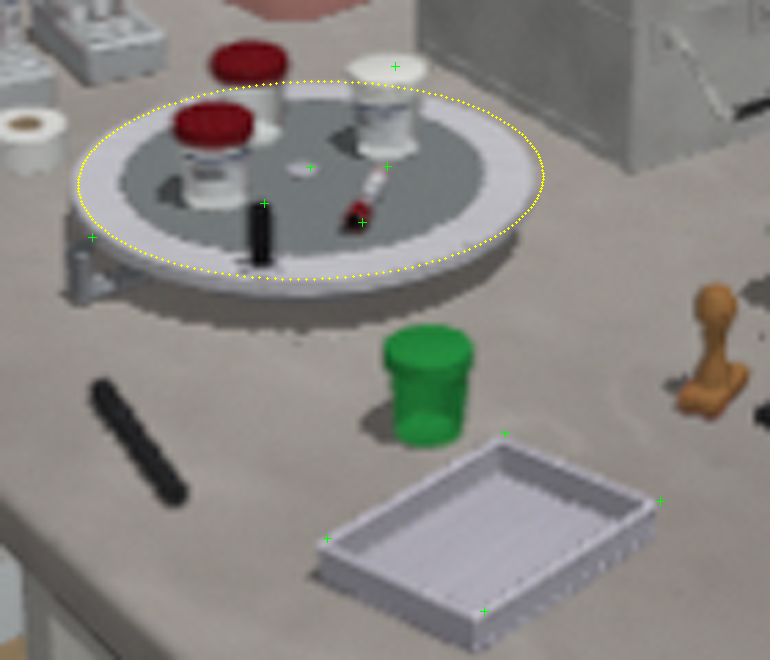

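View pics/ov_top.png

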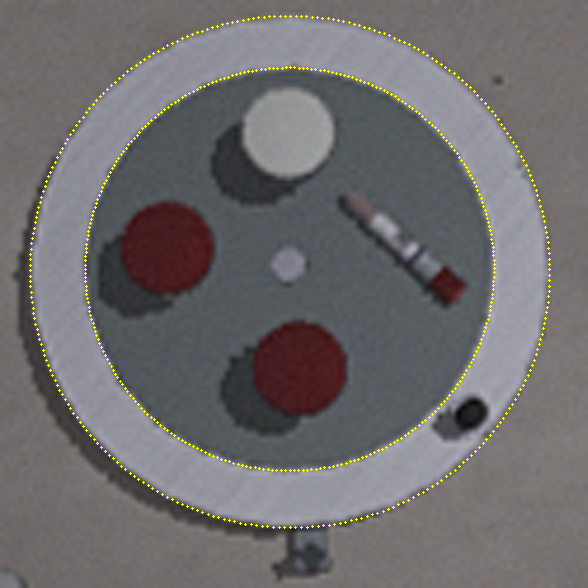

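The top overlay fits. The side view shows everything 3–5 px left in the crop, about 3 mm, so the cameras disagree slightly. I'll move to a hover and check the fingers against the tube.

```bash
cat >> h.py <<'E'
def plan(tp,ang,n,s=None):
    """even straight plan: rows of tool-frame offsets (mm) & spin for n rows (assuming perfect tracking)"""
    s=s or st(); p=np.array(s['eef_pos']);R=np.array(s['orientation'])
    a=np.arctan2(R[1,0],R[0,0]); d=(ang-a+np.pi)%(2*np.pi)-np.pi
    if abs(d)>2.6: print('big',d)
    print('t',round(s['clock'],2),'p',p.round(4),'ang',round(a,3),'d',round(d,3),'F',np.round(s['ft_force'],1),'gap',round(s['finger_gap'],4))
    step=(np.array(tp)-p)/n
    for i in range(n):
        ai=a+d*i/n
        x=np.array([np.cos(ai),np.sin(ai),0]);y=np.array([np.sin(ai),-np.cos(ai),0])
        print(i,np.round([x@step*1000,y@step*1000,-step[2]*1000],1).tolist(),'spin',round(-d/n,4))
E
python3 - <<'E'
from h import *
plan([.605,.058,.16],-.7585,14)
E
```

```text
t 0.25 p [0.1515 0.6061 0.2309] ang 1.326 d -2.085 F [-0.6  0.5  1.2] gap 0.0853
0 [-30.1, 40.9, 5.1] spin 0.1489
1 [-23.7, 44.9, 5.1] spin 0.1489
2 [-16.8, 48.0, 5.1] spin 0.1489
3 [-9.5, 49.9, 5.1] spin 0.1489
4 [-2.0, 50.8, 5.1] spin 0.1489
5 [5.6, 50.5, 5.1] spin 0.1489
6 [13.0, 49.1, 5.1] spin 0.1489
7 [20.1, 46.7, 5.1] spin 0.1489
8 [26.8, 43.2, 5.1] spin 0.1489
9 [32.9, 38.7, 5.1] spin 0.1489
10 [38.3, 33.4, 5.1] spin 0.1489
11 [42.8, 27.3, 5.1] spin 0.1489
12 [46.4, 20.7, 5.1] spin 0.1489
13 [49.0, 13.6, 5.1] spin 0.1489
```

>>> move_arm(fingers=[0.5,0.5,0.5,0.5,0.5,0.5,0.5,0.5,0.5,0.5], offset=[[-30,41,0],[-24,45,0],[-17,48,0],[-9,50,0],[-2,51,0],[6,50,0],[13,49,0],[20,47,0],[27,43,0],[33,39,0]], spin=[0.15,0.15,0.15,0.15,0.15,0.15,0.15,0.15,0.15,0.15])

```text
clock: 1.5
eef_pos: [0.4729, 0.199, 0.2296]
orientation: [[0.977, -0.212, -0.001], [-0.212, -0.977, 0.003], [-0.002, -0.003, -1.0]]
ft_force: [-0.0, 0.3, 0.7]
finger_gap: 0.0429
```

```bash
python3 - <<'E'
from h import *
plan([.605,.058,.16],-.7585,7)
E
```

```text
t 1.5 p [0.4729 0.199  0.2296] ang -0.213 d -0.545 F [-0.   0.3  0.7] gap 0.0429
0 [22.7, 15.7, 9.9] spin 0.0779
1 [23.9, 13.9, 9.9] spin 0.0779
2 [24.9, 12.0, 9.9] spin 0.0779
3 [25.7, 10.0, 9.9] spin 0.0779
4 [26.4, 8.0, 9.9] spin 0.0779
5 [27.0, 5.9, 9.9] spin 0.0779
6 [27.3, 3.8, 9.9] spin 0.0779
```

>>> move_arm(fingers=[0.5,0.5,0.5,0.5,0.5,0.5,0.5,0.5], offset=[[23,16,10],[24,14,10],[25,12,10],[26,10,10],[26,8,10],[27,6,10],[27,4,9],[0,0,0]], spin=[0.078,0.078,0.078,0.078,0.078,0.078,0.078,0])

```text
clock: 2.5
eef_pos: [0.6108, 0.0451, 0.1574]
orientation: [[0.702, -0.712, 0.001], [-0.712, -0.702, 0.002], [-0.001, -0.002, -1.0]]
ft_force: [-0.6, -0.1, -0.3]
finger_gap: 0.0428
```

```bash
python3 - <<'E'
from h import *
plan([.605,.058,.16],-.7585,1)
s=st();p=np.array(s['eef_pos']);R=np.array(s['orientation'])
for n,x0,y0,w,h,k in[('side',260,200,140,120,5.5),('top',275,190,125,125,4.7)]:
    f=grab(n); b=cv2.resize(f['image'][y0:y0+h,x0:x0+w],None,fx=k,fy=k,interpolation=cv2.INTER_CUBIC)
    for u,v in proj(f,np.array([p,p+R[:,0]*.0214,p-R[:,0]*.0214])): cv2.drawMarker(b,(int((u+.5-x0)*k),int((v+.5-y0)*k)),(0,255,0),cv2.MARKER_CROSS,9,1)
    save(b,f'pics/hov_{n}.png')
E
```

```text
t 2.5 p [0.6108 0.0451 0.1574] ang -0.792 d 0.034 F [-0.6 -0.1 -0.3] gap 0.0428
0 [-13.2, -4.9, -2.6] spin -0.0339
```

View pics/hov_side.png

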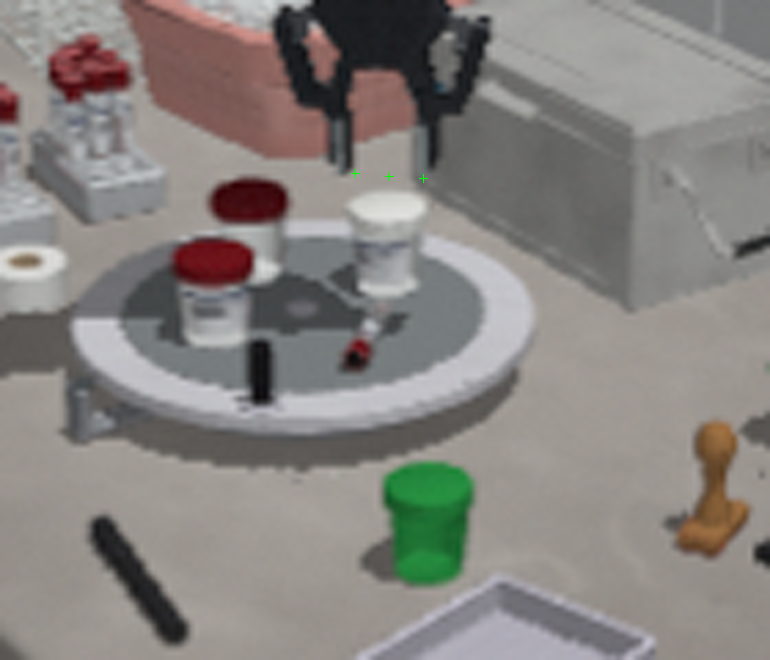

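View pics/hov_top.png

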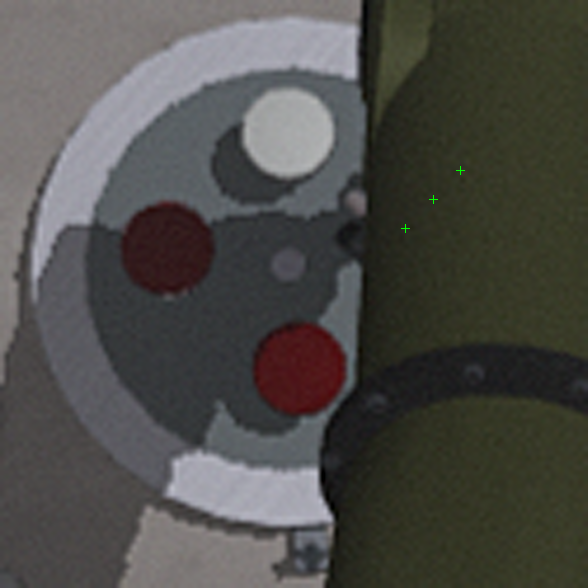

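In the side view the fingers sit about 5 px left of their projection, the same offset as the scene. So the side camera is biased and the top-camera estimate (0.6056, 0.0569) agrees with the arm. I'll correct and descend in stages.

>>> move_arm(fingers=[0.5,0.5,0.5,0.5,0.5], offset=[[-6,-2,15],[-6,-2,20],[-2,-1,15],[0,0,5],[0,0,0]], spin=[-0.015,-0.015,0,0,0])

```text
clock: 3.22
eef_pos: [0.6016, 0.0663, 0.1002]
orientation: [[0.732, -0.682, 0.0], [-0.682, -0.732, 0.006], [-0.004, -0.005, -1.0]]
ft_force: [0.1, 0.2, 0.0]
finger_gap: 0.0424
```

```bash
python3 - <<'E'
from h import *
plan([.6056,.0569,.044],-.7585,1)
E
```

```text
t 3.23 p [0.6016 0.0663 0.1002] ang -0.75 d -0.008 F [0.1 0.2 0. ] gap 0.0424
0 [9.3, 4.2, 56.2] spin 0.0083
```

>>> move_arm(fingers=[0.5,0.5,0.5,0.5], offset=[[4,2,5],[3,1,5],[0,0,3],[0,0,0]], spin=[0.006,0,0,0])

```text
clock: 3.72
eef_pos: [0.6059, 0.058, 0.0874]
orientation: [[0.726, -0.687, 0.003], [-0.687, -0.726, 0.006], [-0.002, -0.006, -1.0]]
ft_force: [-0.2, -0.4, 0.6]
finger_gap: 0.0427
```

```bash
python3 - <<'E'
from h import *
plan([.6056,.0569,.044],-.7585,1)
f=grab('top');save(cv2.resize(f['image'][190:315,275:400],None,fx=4.7,fy=4.7,interpolation=cv2.INTER_CUBIC),'pics/t3.png')
f=grab('side');save(cv2.resize(f['image'][220:310,280:380],None,fx=7,fy=6.5,interpolation=cv2.INTER_CUBIC),'pics/s3.png')
E
```

```text
t 3.73 p [0.6059 0.058  0.0874] ang -0.758 d -0.001 F [-0.2 -0.4  0.6] gap 0.0427
0 [0.5, 1.1, 43.4] spin 0.0007
```

View pics/s3.png

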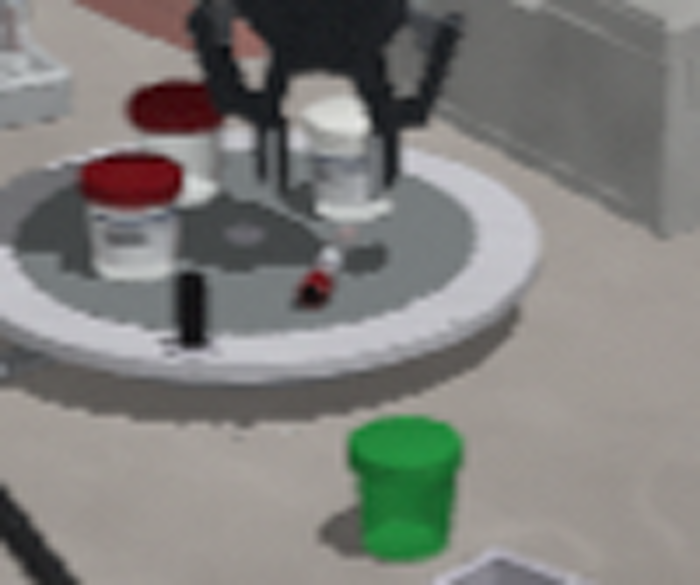

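>>> move_arm(fingers=[0.4,0.4,0.4,0.4,0.4,0.4], offset=[[0,0,7],[0,0,7],[0,0,6],[0,0,4],[0,0,3],[0,0,0]], spin=[0,0,0,0,0,0])

```text
clock: 4.58
eef_pos: [0.606, 0.0586, 0.0586]
orientation: [[0.727, -0.687, 0.003], [-0.687, -0.727, 0.006], [-0.002, -0.006, -1.0]]
ft_force: [0.4, 0.4, 0.3]
finger_gap: 0.0344
```

```bash
python3 - <<'E'
from h import *
plan([.6056,.0569,.0437],-.7585,1)
E
```

```text
t 4.58 p [0.606  0.0586 0.0586] ang -0.757 d -0.001 F [0.4 0.4 0.3] gap 0.0344
0 [0.9, 1.5, 14.9] spin 0.0013
```

>>> move_arm(fingers=[0.36,0.33,0.3,0.28,0.26,0.24], offset=[[0.5,1,5],[0,0,4],[0,0,3],[0,0,2],[0,0,1],[0,0,0]], spin=[0,0,0,0,0,0])

```text
clock: 5.32
eef_pos: [0.6059, 0.0575, 0.0428]
orientation: [[0.727, -0.687, 0.003], [-0.687, -0.727, 0.006], [-0.002, -0.007, -1.0]]
ft_force: [-0.4, 0.4, 1.0]
finger_gap: 0.0205
```

```bash
python3 - <<'E'
from h import *
plan([.6056,.0569,.0437],-.7585,1)
f=grab('side');save(cv2.resize(f['image'][220:310,280:380],None,fx=7,fy=6.5,interpolation=cv2.INTER_CUBIC),'pics/s4.png')
E
```

```text
t 5.33 p [0.6059 0.0575 0.0428] ang -0.757 d -0.001 F [-0.4  0.4  1. ] gap 0.0205
0 [0.2, 0.7, -0.9] spin 0.0011
```

View pics/s4.png

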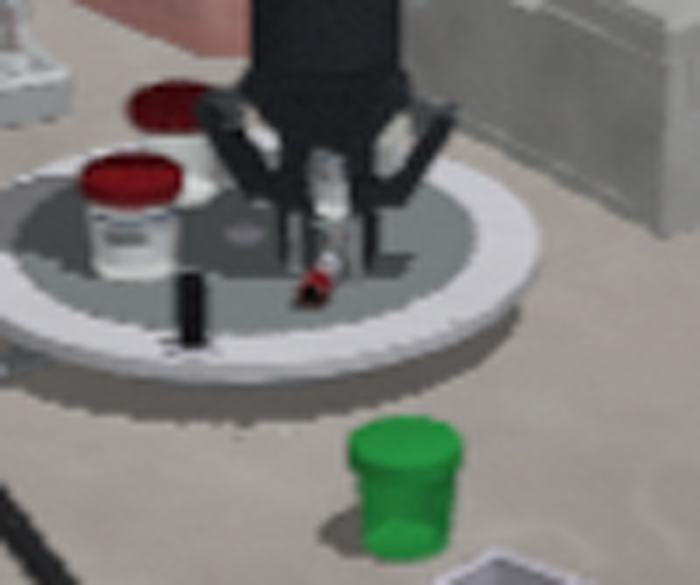

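The tube lies between the fingers and the platter is unmoved. I'll raise 1 mm and close slowly at low force.

>>> move_arm(fingers=[0.22,0.2,0.19,0.18,0.17,0.16,0.15,0.14,0.13,0.12], offset=[[0,0.5,-1],[0,0,0],[0,0,0],[0,0,0],[0,0,0],[0,0,0],[0,0,0],[0,0,0],[0,0,0],[0,0,0]], spin=[0,0,0,0,0,0,0,0,0,0], grip_force=20)

```text
clock: 6.62
eef_pos: [0.6059, 0.0572, 0.0444]
orientation: [[0.727, -0.687, 0.004], [-0.687, -0.727, 0.007], [-0.001, -0.008, -1.0]]
ft_force: [-0.7, 0.3, 0.6]
finger_gap: 0.0109
```

>>> move_arm(fingers=[0.1,0.08,0.05,0.02,0,0], offset=[[0,0,0],[0,0,0],[0,0,0],[0,0,0],[0,0,0],[0,0,0]], spin=[0,0,0,0,0,0])

```text
clock: 7.38
eef_pos: [0.6059, 0.0572, 0.0443]
orientation: [[0.727, -0.687, 0.004], [-0.687, -0.727, 0.007], [-0.002, -0.008, -1.0]]
ft_force: [-1.2, -0.2, 1.0]
finger_gap: 0.011
```

```bash
python3 - <<'E'
from h import *
plan([.6056,.0569,.0437],-.7585,1)
f=grab('side');save(cv2.resize(f['image'][220:310,280:380],None,fx=7,fy=6.5,interpolation=cv2.INTER_CUBIC),'pics/s5.png')
E
```

```text
t 7.38 p [0.6059 0.0572 0.0443] ang -0.757 d -0.001 F [-1.2 -0.2  1. ] gap 0.011
0 [0.0, 0.4, 0.6] spin 0.0012
```

View pics/s5.png

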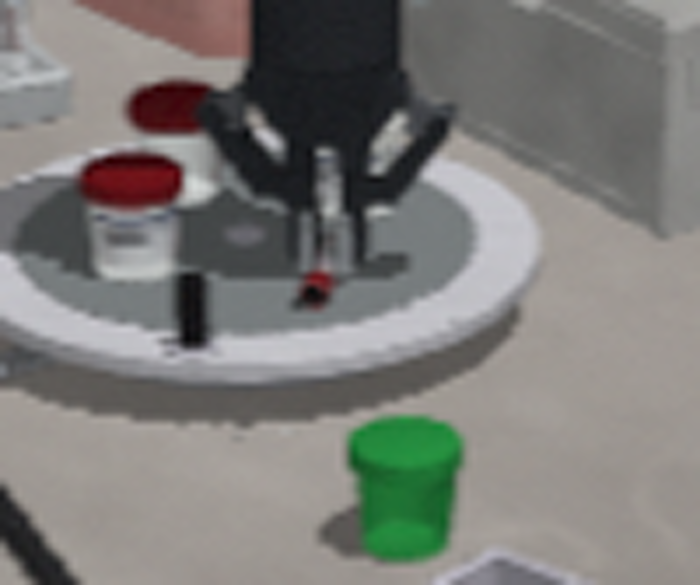

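The tube is gripped (gap 11 mm) and the peg is still at crop (191,310). Now I'll lift straight up.

>>> move_arm(fingers=[0,0,0,0,0,0,0,0,0,0], offset=[[0,0,0],[0,0,-2],[0,0,-4],[0,0,-8],[0,0,-12],[0,0,-16],[0,0,-16],[0,0,-14],[0,0,-6],[0,0,0]], spin=[0,0,0,0,0,0,0,0,0,0], grip_force=30)

```text
clock: 8.68
eef_pos: [0.6061, 0.0566, 0.1295]
orientation: [[0.727, -0.687, 0.007], [-0.687, -0.727, 0.007], [0.0, -0.01, -1.0]]
ft_force: [-0.3, 0.0, -0.8]
finger_gap: 0.011
```

```bash
python3 - <<'E'
from h import *
plan([.4648,-.2769,.13],-1.312,9)
f=grab('side');save(cv2.resize(f['image'][200:310,280:380],None,fx=7,fy=5.4,interpolation=cv2.INTER_CUBIC),'pics/s6.png')
E
```

```text
t 8.68 p [0.6061 0.0566 0.1295] ang -0.757 d -0.555 F [-0.3  0.  -0.8] gap 0.011
0 [14.0, 37.7, -0.1] spin 0.0616
1 [16.3, 36.8, -0.1] spin 0.0616
2 [18.6, 35.7, -0.1] spin 0.0616
3 [20.7, 34.5, -0.1] spin 0.0616
4 [22.8, 33.1, -0.1] spin 0.0616
5 [24.8, 31.7, -0.1] spin 0.0616
6 [26.7, 30.1, -0.1] spin 0.0616
7 [28.5, 28.4, -0.1] spin 0.0616
8 [30.2, 26.6, -0.1] spin 0.0616
```

View pics/s6.png

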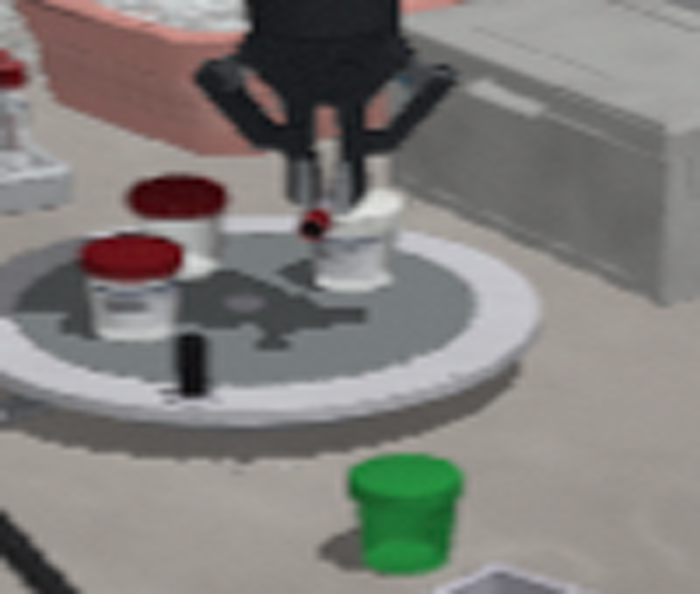

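The tube is held and lifted, and the platter and cups are unmoved. I'll carry it to the tray.

>>> move_arm(fingers=[0,0,0,0,0,0,0,0,0], offset=[[10,28,0],[16,37,0],[18,36,0],[20,35,0],[22,34,0],[24,32,0],[24,28,0],[20,20,0],[10,10,0]], spin=[0.06,0.06,0.06,0.06,0.06,0.06,0.06,0.05,0.02])

```text
clock: 9.85
eef_pos: [0.4739, -0.2324, 0.1205]
orientation: [[0.307, -0.952, -0.003], [-0.952, -0.307, 0.009], [-0.009, 0.0, -1.0]]
ft_force: [-0.2, 0.8, 0.2]
finger_gap: 0.0105
```

>>> move_arm(fingers=[0,0], offset=[[0,0,0],[0,0,0]], spin=[0,0])

```text
clock: 10.1
eef_pos: [0.4739, -0.2315, 0.1199]
orientation: [[0.308, -0.951, -0.004], [-0.951, -0.308, 0.01], [-0.01, 0.001, -1.0]]
ft_force: [0.9, 0.3, -0.8]
finger_gap: 0.0104
```

```bash
python3 - <<'E'
from h import *
plan([.4648,-.2769,.06],-1.312,1)
E
```

```text
t 10.1 p [ 0.4739 -0.2315  0.1199] ang -1.258 d -0.054 F [ 0.9  0.3 -0.8] gap 0.0104
0 [40.4, 22.7, 59.9] spin 0.0542
```

>>> move_arm(fingers=[0,0,0,0,0,0,0], offset=[[9,5,5],[10,6,8],[9,5,9],[6,3,9],[2,1,7],[0,0,4],[0,0,0]], spin=[0.02,0.02,0.01,0,0,0,0])

```text
clock: 10.98
eef_pos: [0.465, -0.2717, 0.0735]
orientation: [[0.26, -0.965, -0.005], [-0.965, -0.26, 0.011], [-0.012, 0.002, -1.0]]
ft_force: [-0.2, 0.2, -0.2]
finger_gap: 0.0107
```

```bash
python3 - <<'E'
from h import *
plan([.4648,-.2769,.0065],-1.312,1)
f=grab('side');save(cv2.resize(f['image'][260:350,300:400],None,fx=7,fy=6.5,interpolation=cv2.INTER_CUBIC),'pics/s7.png')
f=grab('top');save(cv2.resize(f['image'][240:340,440:540],None,fx=5.5,fy=5.5,interpolation=cv2.INTER_CUBIC),'pics/t7.png')
E
```

```text
t 10.97 p [ 0.465  -0.2717  0.0735] ang -1.307 d -0.005 F [-0.2  0.2 -0.2] gap 0.0107
0 [4.9, 1.5, 67.0] spin 0.0047
```

View pics/s7.png

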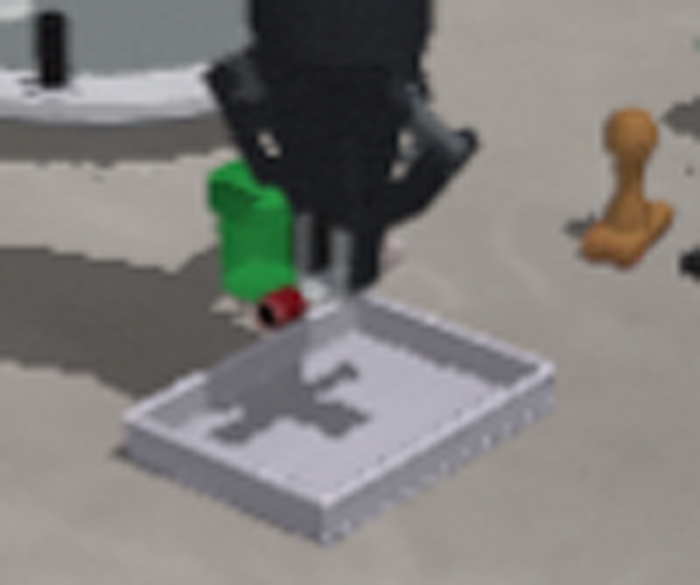

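View pics/t7.png

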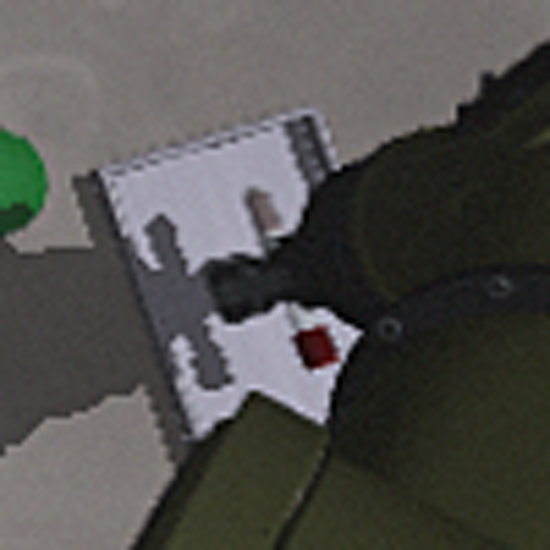

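The tube is over the tray, parallel to its long side: cap at top-crop (318,348), glass end at (262,205). The green cup is clear. I'll lower it.

>>> move_arm(fingers=[0,0,0,0,0,0,0,0,0], offset=[[2,1,6],[2,0,8],[0,0,9],[0,0,9],[0,0,7],[0,0,5],[0,0,3],[0,0,1],[0,0,0]], spin=[0,0,0,0,0,0,0,0,0])

```text
clock: 12.2
eef_pos: [0.4656, -0.2754, 0.0227]
orientation: [[0.262, -0.965, -0.004], [-0.965, -0.262, 0.011], [-0.011, 0.001, -1.0]]
ft_force: [-0.6, -0.8, -0.7]
finger_gap: 0.0106
```

```bash
python3 - <<'E'
from h import *
plan([.4648,-.2769,.0058],-1.312,1)
E
```

```text
t 12.2 p [ 0.4656 -0.2754  0.0227] ang -1.306 d -0.006 F [-0.6 -0.8 -0.7] gap 0.0106
0 [1.3, 1.2, 16.9] spin 0.0058
```

>>> move_arm(fingers=[0,0,0,0,0,0,0], offset=[[0,0,4],[0,0,4],[0,0,3],[0,0,2],[0,0,1],[0,0,1],[0,0,0]], spin=[0,0,0,0,0,0,0])

```text
clock: 13.08
eef_pos: [0.4658, -0.2753, 0.007]
orientation: [[0.262, -0.965, -0.003], [-0.965, -0.262, 0.01], [-0.011, 0.0, -1.0]]
ft_force: [0.6, 0.3, -0.5]
finger_gap: 0.0102
```

>>> move_arm(fingers=[0,0,0], offset=[[0,0,0.7],[0,0,0.5],[0,0,0]], spin=[0,0,0])

```text
clock: 13.45
eef_pos: [0.4658, -0.2754, 0.006]
orientation: [[0.262, -0.965, -0.003], [-0.965, -0.262, 0.01], [-0.011, -0.0, -1.0]]
ft_force: [0.1, 0.7, 1.7]
finger_gap: 0.0102
```

```bash
python3 - <<'E'
from h import *
plan([.4648,-.2769,.0058],-1.312,1)
f=grab('side');save(cv2.resize(f['image'][260:350,300:400],None,fx=7,fy=6.5,interpolation=cv2.INTER_CUBIC),'pics/s8.png')
E
```

```text
t 13.45 p [ 0.4658 -0.2754  0.006 ] ang -1.306 d -0.006 F [0.1 0.7 1.7] gap 0.0102
0 [1.2, 1.4, 0.2] spin 0.0058
```

View pics/s8.png

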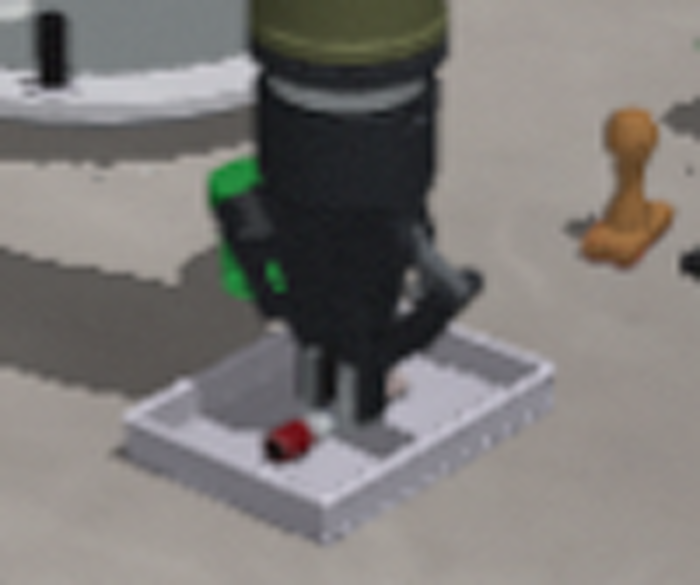

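The tube is down on the tray floor with slight upward force. I'll open slowly, then lift.

>>> move_arm(fingers=[0.1,0.12,0.14,0.16,0.18,0.21,0.25,0.3,0.35,0.38], offset=[[0,0,0.3],[0,0,0],[0,0,0],[0,0,0],[0,0,0],[0,0,0],[0,0,0],[0,0,0],[0,0,0],[0,0,0]], spin=[0,0,0,0,0,0,0,0,0,0])

```text
clock: 14.75
eef_pos: [0.4659, -0.2754, 0.0056]
orientation: [[0.262, -0.965, -0.003], [-0.965, -0.262, 0.01], [-0.01, 0.0, -1.0]]
ft_force: [0.0, -0.0, -0.1]
finger_gap: 0.0324
```

>>> move_arm(fingers=[0.4,0.4,0.4,0.4,0.4,0.4,0.4,0.4,0.4], offset=[[0,0,-2],[0,0,-6],[0,0,-10],[0,0,-15],[0,0,-20],[0,0,-25],[0,0,-25],[0,0,-10],[0,0,0]], spin=[0,0,0,0,0,0,0,0,0])

```text
clock: 15.88
eef_pos: [0.4664, -0.277, 0.1276]
orientation: [[0.261, -0.965, 0.0], [-0.965, -0.261, 0.009], [-0.008, -0.003, -1.0]]
ft_force: [-0.7, 0.4, -0.4]
finger_gap: 0.0343
```

```bash
python3 - <<'E'
from h import *
s=st();print(s['clock'],s['eef_pos'],s['finger_gap'])
f=grab('side');save(cv2.resize(f['image'][210:350,260:400],None,fx=5,fy=4.2,interpolation=cv2.INTER_CUBIC),'pics/s9.png')
f=grab('top');save(cv2.resize(f['image'][190:340,275:525],None,fx=3.2,fy=3.2,interpolation=cv2.INTER_CUBIC),'pics/t9.png')
E
```

```text
15.875 [ 0.46643004 -0.27703887  0.1276059 ] 0.03430669908015723
```

View pics/s9.png

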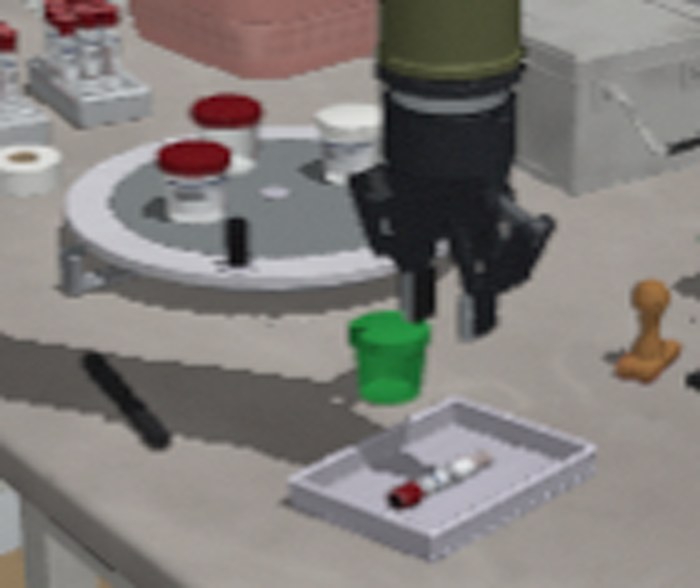

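View pics/t9.png

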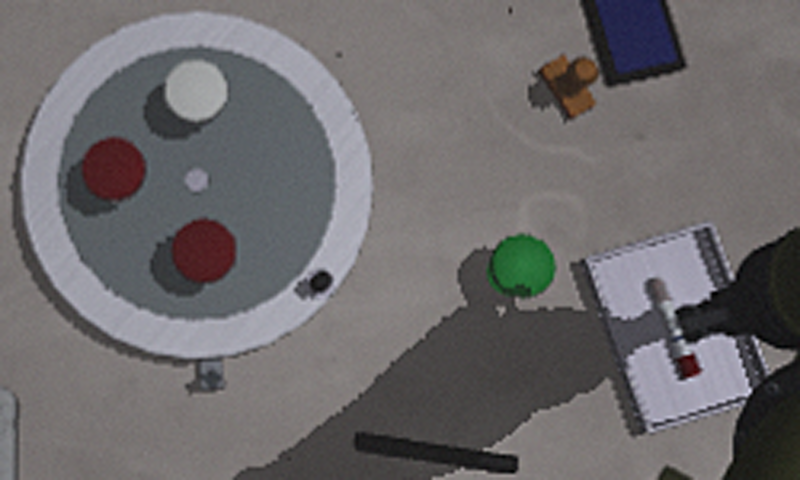

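The tube lies flat in the tray and is released. The platter and cups are unmoved. Next I'll measure the peg and pointer.

```bash
python3 - <<'E'
from h import *
C=np.array([.5977,.1209])
f=grab('top'); k=14
x0,y0,w,h=322,294,36,28
def crop(x0,y0,w,h): return cv2.resize(f['image'][y0:y0+h,x0:x0+w],None,fx=k,fy=k,interpolation=cv2.INTER_NEAREST)
b=crop(x0,y0,w,h)
for phi,col in((-3.11,(0,255,0)),(-3.14,(255,255,0)),(-3.08,(0,255,255))):
    r=np.array([np.cos(phi),np.sin(phi)]);t=np.array([-r[1],r[0]])
    P=[[*(C+r*a+t*bb),.042] for a,bb in((.167,-.01),(.167,.01),(.175,.01),(.175,-.01),(.171,0))]
    q=[(int((u+.5-x0)*k),int((v+.5-y0)*k)) for u,v in proj(f,np.array(P))]
    if col==(0,255,0): cv2.polylines(b,[np.array(q[:4])],True,col,1)
    cv2.drawMarker(b,q[4],col,cv2.MARKER_CROSS,8,1)
save(b,'pics/ptr.png')
x0,y0,w,h=362,266,30,26
b=crop(x0,y0,w,h)
for phi in(-2.331,):
    for rad,z in((.008,.082),(.013,.043)):
        r=np.array([np.cos(phi),np.sin(phi)]);a=np.linspace(0,6.283,80);c=C+.135*r
        for u,v in proj(f,np.c_[c[0]+rad*np.cos(a),c[1]+rad*np.sin(a),0*a+z]): cv2.circle(b,(int((u+.5-x0)*k),int((v+.5-y0)*k)),1,(0,255,0),-1)
save(b,'pics/peg.png')
E
```

View pics/ptr.png

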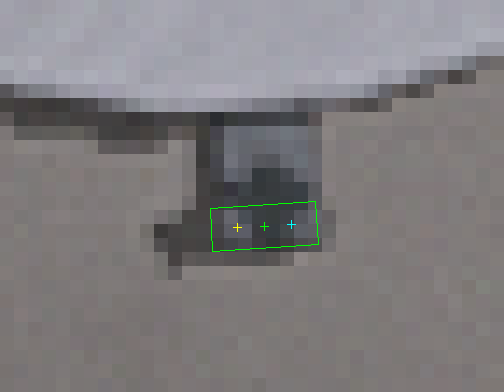

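View pics/peg.png

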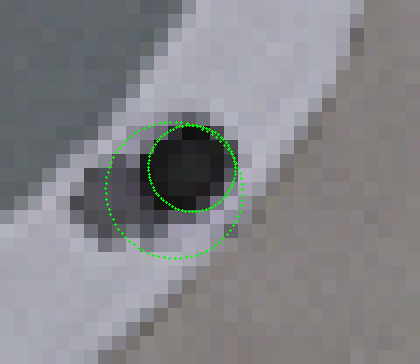

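The peg circle fits at polar angle −2.331, r = 0.135. The pointer centre, at crop (266,170), gives a home direction of about −3.105, so home is about (0.4628, 0.1160). I'll move over the peg.

```bash
python3 - <<'E'
from h import *
plan([.5047,.0231,.135],-.76,9)
E
```

```text
t 16.02 p [ 0.4658 -0.2766  0.1261] ang -1.307 d 0.547 F [ 0.2  0.2 -0.1] gap 0.034
0 [-31.0, -12.9, -1.0] spin -0.0607
1 [-30.2, -14.7, -1.0] spin -0.0607
2 [-29.2, -16.5, -1.0] spin -0.0607
3 [-28.2, -18.3, -1.0] spin -0.0607
4 [-27.0, -20.0, -1.0] spin -0.0607
5 [-25.7, -21.6, -1.0] spin -0.0607
6 [-24.4, -23.1, -1.0] spin -0.0607
7 [-22.9, -24.5, -1.0] spin -0.0607
8 [-21.4, -25.9, -1.0] spin -0.0607
```

>>> move_arm(fingers=[0.45,0.5,0.5,0.5,0.5,0.5,0.5,0.5,0.5,0.5], offset=[[-26,-10,-3],[-30,-14,-3],[-29,-16,-2],[-28,-18,-2],[-27,-20,-1],[-26,-21,0],[-22,-20,0],[-14,-14,0],[-6,-6,0],[0,0,0]], spin=[-0.055,-0.06,-0.06,-0.06,-0.06,-0.06,-0.06,-0.05,-0.02,0])

```text
clock: 17.27
eef_pos: [0.4911, -0.019, 0.1315]
orientation: [[0.69, -0.723, -0.017], [-0.723, -0.69, 0.01], [-0.019, 0.006, -1.0]]
ft_force: [0.5, -0.3, -0.1]
finger_gap: 0.0427
```

```bash
python3 - <<'E'
from h import *
plan([.5047,.0231,.135],-.76,1)
E
```

```text
t 17.27 p [ 0.4911 -0.019   0.1315] ang -0.809 d 0.049 F [ 0.5 -0.3 -0.1] gap 0.0427
0 [-21.0, -38.9, -3.5] spin -0.0489
```

>>> move_arm(fingers=[0.5,0.5,0.5,0.5,0.5,0.5], offset=[[-5,-10,0],[-6,-11,0],[-5,-8,0],[-3,-5,0],[-1,-2,0],[0,0,0]], spin=[-0.02,-0.02,-0.01,0,0,0])

```text
clock: 18.02
eef_pos: [0.5033, 0.021, 0.1317]
orientation: [[0.725, -0.689, -0.017], [-0.689, -0.725, 0.009], [-0.018, 0.005, -1.0]]
ft_force: [0.2, 0.2, 0.1]
finger_gap: 0.043
```

```bash
python3 - <<'E'
from h import *
plan([.5047,.0231,.056],-.76,1)
f=grab('side');save(cv2.resize(f['image'][210:310,260:360],None,fx=7,fy=6,interpolation=cv2.INTER_CUBIC),'pics/s10.png')
E
```

```text
t 18.02 p [0.5033 0.021  0.1317] ang -0.76 d -0.0 F [0.2 0.2 0.1] gap 0.043
0 [-0.4, -2.5, 75.7] spin 0.0001
```

View pics/s10.png

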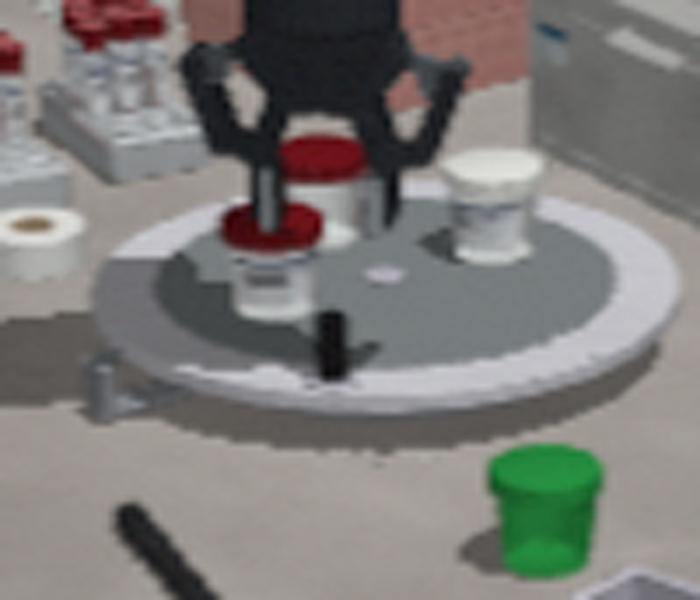

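```bash
python3 - <<'E'
from h import *
f=grab('side')
s=st();p=np.array(s['eef_pos']);R=np.array(s['orientation']);x=R[:,0];z=R[:,2]
P=[p,p+.021*x,p-.021*x,[.5047,.0231,.082],[.5047,.0231,.043],[.5033,.021,.082]]
q=proj(f,np.array(P));print(((q+.5-[260,210])*[7,6]).round(1).tolist())
E
```

```text
[[333.4, 233.3], [377.3, 236.4], [289.7, 230.3], [336.5, 313.2], [338.8, 376.3], [336.2, 315.2]]
```

>>> move_arm(fingers=[0.5,0.5,0.5,0.5,0.5,0.5], offset=[[0,-1,6],[0.5,-1,8],[0.5,-0.5,8],[0,0,6],[0,0,2],[0,0,0]], spin=[0,0,0,0,0,0])

```text
clock: 18.88
eef_pos: [0.5048, 0.0214, 0.099]
orientation: [[0.724, -0.69, -0.018], [-0.69, -0.724, 0.008], [-0.019, 0.006, -1.0]]
ft_force: [-0.1, -0.3, 0.3]
finger_gap: 0.0432
```

```bash
python3 - <<'E'
from h import *
plan([.5047,.0231,.056],-.76,1)
f=grab('side');save(cv2.resize(f['image'][230:290,275:345],None,fx=10,fy=10,interpolation=cv2.INTER_CUBIC),'pics/s11.png')
E
```

```text
t 18.88 p [0.5048 0.0214 0.099 ] ang -0.762 d 0.002 F [-0.1 -0.3  0.3] gap 0.0432
0 [-1.3, -1.2, 43.0] spin -0.0017
```

View pics/s11.png

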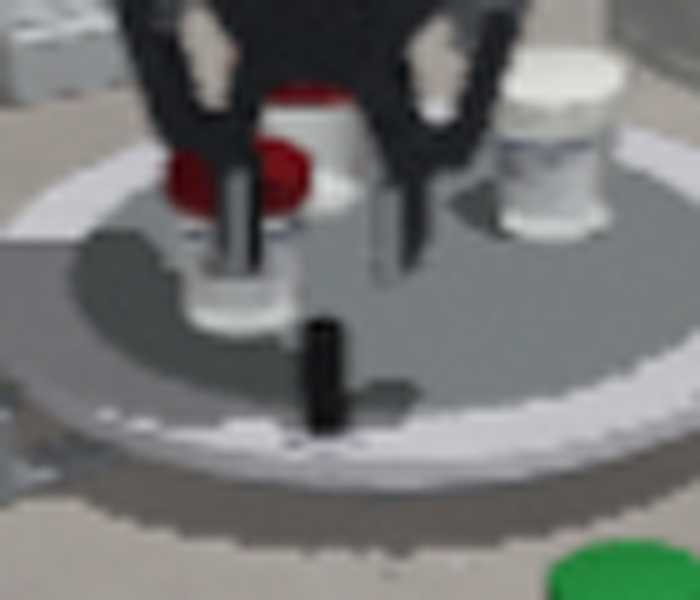

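The fingers at x 262 and 373 straddle the peg at x 323. Descending.

>>> move_arm(fingers=[0.5,0.5,0.5,0.5,0.5,0.5,0.5], offset=[[0,-1,6],[0,0,8],[0,0,8],[0,0,7],[0,0,5],[0,0,2],[0,0,0]], spin=[0,0,0,0,0,0,0])

```text
clock: 19.8
eef_pos: [0.5051, 0.0225, 0.0606]
orientation: [[0.724, -0.69, -0.018], [-0.69, -0.724, 0.009], [-0.019, 0.006, -1.0]]
ft_force: [-0.1, 0.2, -0.3]
finger_gap: 0.0424
```

```bash
python3 - <<'E'
from h import *
plan([.5047,.0231,.056],-.76,1)
f=grab('side');save(cv2.resize(f['image'][230:290,275:345],None,fx=10,fy=10,interpolation=cv2.INTER_CUBIC),'pics/s12.png')
E
```

```text
t 19.8 p [0.5051 0.0225 0.0606] ang -0.762 d 0.002 F [-0.1  0.2 -0.3] gap 0.0424
0 [-0.7, -0.2, 4.6] spin -0.0016
```

View pics/s12.png

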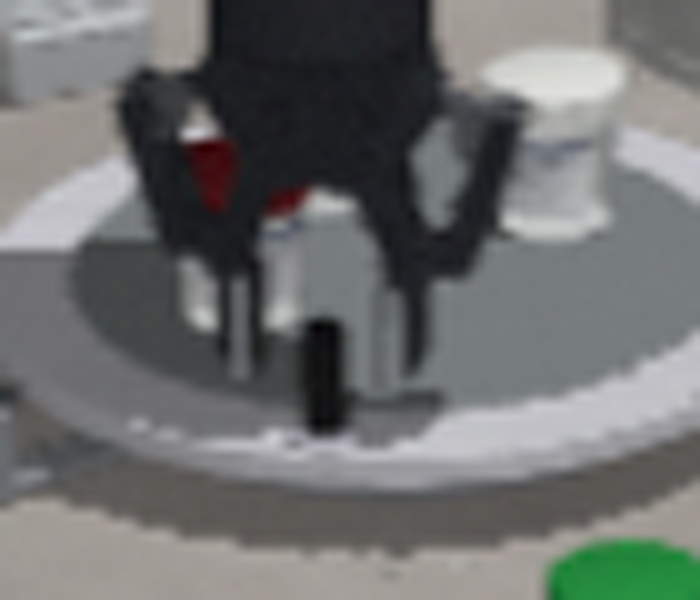

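Peg is between the fingers. I'll close slowly.

>>> move_arm(fingers=[0.45,0.4,0.36,0.33,0.31,0.29,0.27,0.25,0.23,0.21], offset=[[0,0,2],[0,0,1],[0,0,0],[0,0,0],[0,0,0],[0,0,0],[0,0,0],[0,0,0],[0,0,0],[0,0,0]], spin=[0,0,0,0,0,0,0,0,0,0], grip_force=20)

```text
clock: 21.1
eef_pos: [0.5055, 0.0226, 0.0581]
orientation: [[0.724, -0.69, -0.016], [-0.69, -0.724, 0.009], [-0.018, 0.005, -1.0]]
ft_force: [-1.0, 0.8, 0.7]
finger_gap: 0.018
```

>>> move_arm(fingers=[0.2,0.19,0.18,0.17,0.16,0.15,0.15], offset=[[0,0,0],[0,0,0],[0,0,0],[0,0,0],[0,0,0],[0,0,0],[0,0,0]], spin=[0,0,0,0,0,0,0])

```text
clock: 21.98
eef_pos: [0.5056, 0.0225, 0.0582]
orientation: [[0.724, -0.69, -0.016], [-0.69, -0.724, 0.009], [-0.017, 0.005, -1.0]]
ft_force: [-0.1, -0.4, -0.1]
finger_gap: 0.0152
```

```bash
python3 - <<'E'
from h import *
plan([.5047,.0231,.056],-.76,1)
f=grab('side');save(cv2.resize(f['image'][230:290,275:345],None,fx=10,fy=10,interpolation=cv2.INTER_CUBIC),'pics/s13.png')
E
```

```text
t 21.98 p [0.5056 0.0225 0.0582] ang -0.761 d 0.001 F [-0.1 -0.4 -0.1] gap 0.0152
0 [-1.1, 0.2, 2.2] spin -0.0014
```

View pics/s13.png

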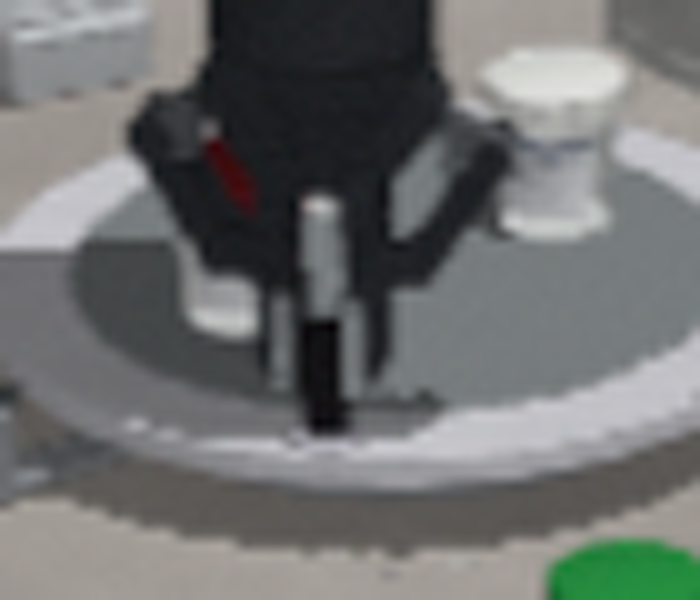

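Peg gripped (gap 15.2 mm). I'll swing it clockwise along the arc, gently: −x of the tool, with positive spin.

>>> move_arm(fingers=[0.15,0.15,0.15,0.15,0.15,0.15,0.15,0.15,0.15,0.15], offset=[[-0.7,0,0],[-1.4,0,0],[-2,0,0],[-3,-0.1,0],[-4,-0.1,0],[-5,-0.1,0],[-5,-0.1,0],[-5,-0.1,0],[-5,-0.1,0],[-5,-0.1,0]], spin=[0.005,0.01,0.015,0.022,0.03,0.037,0.037,0.037,0.037,0.037])

```text
clock: 23.28
eef_pos: [0.4808, 0.0529, 0.0582]
orientation: [[0.5, -0.866, -0.018], [-0.866, -0.5, 0.009], [-0.016, 0.011, -1.0]]
ft_force: [0.5, -0.4, -3.0]
finger_gap: 0.015
```

```bash
cat >> h.py <<'E'
def arc(tgt=-3.105,C=np.array([.5977,.1209])):
    s=st();p=np.array(s['eef_pos'])-[*C,0];R=np.array(s['orientation']);a=np.arctan2(R[1,0],R[0,0])
    th=np.arctan2(p[1],p[0]); print('t',round(s['clock'],2),'r',np.hypot(*p[:2]).round(4),'z',p[2].round(4),'th',th.round(4),'toolang-tangent',round(a-th-np.pi/2,3),'remain rad',round(th-tgt,4),'mm',round((th-tgt)*135,1),'F',np.round(s['ft_force'],1),'gap',round(s['finger_gap'],4),'qd',np.round(s['qd'],3).max(), 'q7',round(s['q'][6],2))
E
python3 -c "
from h import *
arc()"
```

```text
t 23.27 r 0.1353 z 0.0582 th -2.6147 toolang-tangent -0.004 remain rad 0.4903 mm 66.2 F [ 0.5 -0.4 -3. ] gap 0.015 qd 0.098 q7 -0.79
```

>>> move_arm(fingers=[0.15,0.15,0.15,0.15,0.15,0.15,0.15,0.15,0.15,0.15], offset=[[-5,-0.1,0],[-5,-0.1,0],[-5,-0.1,0],[-5,-0.1,0],[-5,-0.1,0],[-5,-0.1,0],[-5,-0.1,0],[-5,-0.1,0],[-4,-0.1,0],[-3,-0.1,0]], spin=[0.037,0.037,0.037,0.037,0.037,0.037,0.037,0.037,0.03,0.022])

```text
clock: 24.52
eef_pos: [0.4634, 0.1006, 0.0582]
orientation: [[0.15, -0.988, -0.02], [-0.989, -0.15, 0.008], [-0.011, 0.018, -1.0]]
ft_force: [-0.5, 0.2, -4.6]
finger_gap: 0.0154
```

```bash
python3 -c "
from h import *
arc()"
```

```text
t 24.52 r 0.1359 z 0.0582 th -2.9914 toolang-tangent 0.001 remain rad 0.1136 mm 15.3 F [-0.5  0.2 -4.6] gap 0.0154 qd 0.06 q7 -1.14
```

>>> move_arm(fingers=[0.15,0.15,0.15,0.15,0.15,0.15,0.15,0.15], offset=[[-3,-0.3,0],[-2.5,-0.2,0],[-2,-0.2,0],[-1.5,0,0],[-1,0,0],[-0.6,0,0],[0,0,0],[0,0,0]], spin=[0.022,0.018,0.015,0.011,0.008,0.004,0,0])

```text
clock: 25.52
eef_pos: [0.462, 0.1117, 0.0582]
orientation: [[0.067, -0.998, -0.021], [-0.998, -0.067, 0.008], [-0.01, 0.021, -1.0]]
ft_force: [-0.5, 0.3, -4.6]
finger_gap: 0.015
```

```bash
python3 - <<'E'
from h import *
arc()
f=grab('side');save(cv2.resize(f['image'][220:290,260:350],None,fx=8,fy=8,interpolation=cv2.INTER_CUBIC),'pics/s14.png')
f=grab('top');save(cv2.resize(f['image'][190:325,275:400],None,fx=4.4,fy=4.4,interpolation=cv2.INTER_CUBIC),'pics/t14.png')
E
```

```text
t 25.52 r 0.136 z 0.0582 th -3.074 toolang-tangent -0.001 remain rad 0.031 mm 4.2 F [-0.5  0.3 -4.6] gap 0.015 qd 0.001 q7 -1.23
```

View pics/s14.png

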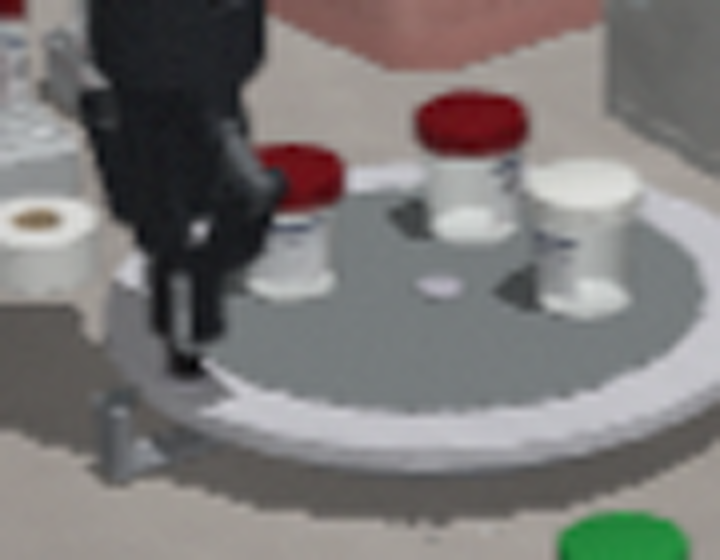

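View pics/t14.png

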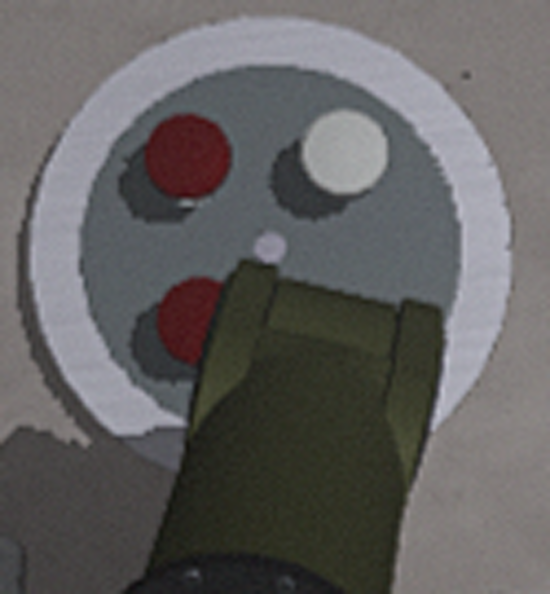

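>>> move_arm(fingers=[0.15,0.15,0.15,0.15,0.15,0.15], offset=[[-1,-0.2,0],[-1.2,-0.2,0],[-1,-0.2,0],[-0.6,0,0],[0,0,0],[0,0,0]], spin=[0.008,0.009,0.008,0.004,0,0])

```text
clock: 26.38
eef_pos: [0.4618, 0.1159, 0.0582]
orientation: [[0.036, -0.999, -0.022], [-0.999, -0.036, 0.009], [-0.009, 0.022, -1.0]]
ft_force: [-1.3, 0.2, -2.9]
finger_gap: 0.0148
```

```bash
python3 - <<'E'
from h import *
arc()
f=grab('top'); C=np.array([.5977,.1209])
i0=cv2.cvtColor(cv2.imread('pics/top0.png'),cv2.COLOR_BGR2RGB)
def cups(im):
    out={}
    a=im.astype(int)
    red=((a[...,0]>60)&(a[...,0]>a[...,1]*2.2)).astype(np.uint8)
    wh=((a.mean(2)>150)&(a[...,2]<a[...,0]+2)).astype(np.uint8)
    M=np.zeros(red.shape,np.uint8);cv2.circle(M,(336,247),40,1,-1)
    for n,m in(('red',red),('wh',wh)):
        N,l,s,c=cv2.connectedComponentsWithStats(m*M)
        for k in range(1,N):
            if s[k,4]>60:
                P=onz(f,*c[k],.1005)[:2]-C; print(n,s[k,4],c[k].round(2),'r',np.hypot(*P).round(4),'ang',np.arctan2(P[1],P[0]).round(4))
cups(i0);print();cups(f['image'])
E
```

```text
t 26.38 r 0.136 z 0.0582 th -3.1047 toolang-tangent -0.001 remain rad 0.0003 mm 0.0 F [-1.3  0.2 -2.9] gap 0.0148 qd -0.0 q7 -1.26
red 262 [310.18 242.24] r 0.0676 ang 1.5405
red 267 [338.47 267.77] r 0.0671 ang -3.0901

red 264 [317.68 224.48] r 0.0675 ang 0.7656
red 151 [316.04 260.81] r 0.0714 ang 2.2912
```

The cup rotation of 0.775 rad puts the peg at −3.106, which matches the arm's reading. I'll release slowly.

>>> move_arm(fingers=[0.16,0.17,0.18,0.19,0.2,0.21,0.22,0.24,0.26,0.29], offset=[[0,0,0],[0,0,0],[0,0,0],[0,0,0],[0,0,0],[0,0,0],[0,0,0],[0,0,0],[0,0,0],[0,0,0]], spin=[0,0,0,0,0,0,0,0,0,0])

```text
clock: 27.68
eef_pos: [0.4646, 0.1162, 0.0594]
orientation: [[0.036, -0.999, -0.017], [-0.999, -0.036, 0.009], [-0.01, 0.016, -1.0]]
ft_force: [-0.5, 0.9, -0.1]
finger_gap: 0.0245
```

>>> move_arm(fingers=[0.32,0.36,0.4,0.44,0.48,0.5,0.5,0.5], offset=[[0,0,0],[0,0,0],[0,0,0],[0,0,0],[0,0,0],[0,0,0],[0,0,0],[0,0,0]], spin=[0,0,0,0,0,0,0,0])

```text
clock: 28.68
eef_pos: [0.4646, 0.1161, 0.0593]
orientation: [[0.036, -0.999, -0.017], [-0.999, -0.036, 0.009], [-0.01, 0.017, -1.0]]
ft_force: [0.4, -0.8, 0.0]
finger_gap: 0.0424
```

```bash
python3 - <<'E'
from h import *
arc()
f=grab('side');save(cv2.resize(f['image'][220:290,260:350],None,fx=8,fy=8,interpolation=cv2.INTER_CUBIC),'pics/s15.png')
f=grab('top'); C=np.array([.5977,.1209]);a=f['image'].astype(int)
m=((a[...,0]>60)&(a[...,0]>a[...,1]*2.2)).astype(np.uint8);m[:, :300]=0;m[:195]=0;m[280:]=0;m[:,380:]=0
N,l,s,c=cv2.connectedComponentsWithStats(m)
for k in range(1,N):
    if s[k,4]>60:
        P=onz(f,*c[k],.1005)[:2]-C;print(s[k,4],np.arctan2(P[1],P[0]).round(4))
E
```

```text
t 28.68 r 0.1332 z 0.0593 th -3.1058 toolang-tangent 0.0 remain rad -0.0008 mm -0.1 F [ 0.4 -0.8  0. ] gap 0.0424 qd 0.001 q7 -1.26
265 0.7645
150 2.2837
```

View pics/s15.png

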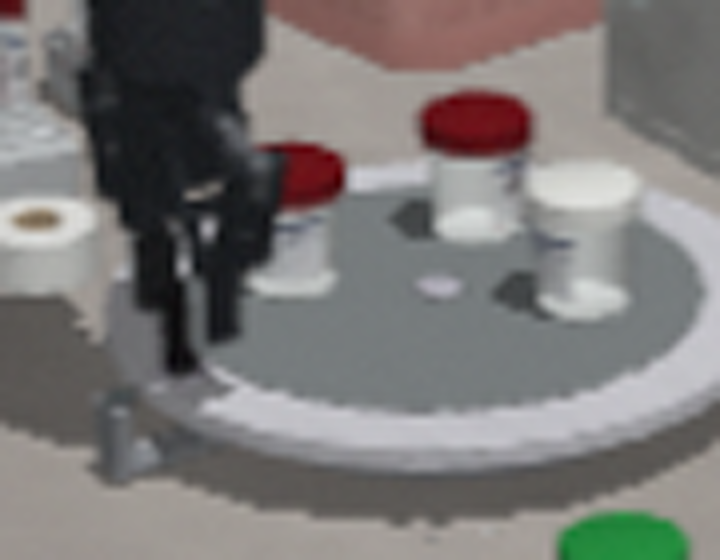

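Released, with the platter apparently at rest (0.7656 → 0.7645). I'll raise straight up, then move aside to see the peg from above.

>>> move_arm(fingers=[0.5,0.5,0.5,0.5,0.5,0.5,0.5,0.5,0.5], offset=[[0,0,-3],[0,0,-6],[0,0,-9],[0,0,-12],[0,0,-15],[0,0,-20],[0,0,-20],[0,0,-15],[0,0,-5]], spin=[0,0,0,0,0,0,0,0,0])

```text
clock: 29.9
eef_pos: [0.4667, 0.1146, 0.1725]
orientation: [[0.035, -0.999, -0.015], [-0.999, -0.035, 0.01], [-0.01, 0.014, -1.0]]
ft_force: [-0.7, -0.9, -0.5]
finger_gap: 0.0427
```

>>> move_arm(fingers=[0.5,0.5,0.5,0.5,0.5,0.5,0.5,0.5,0.5,0.5], offset=[[15,0,-5],[25,0,-5],[30,0,-5],[35,0,0],[35,0,0],[35,0,0],[30,0,0],[20,0,0],[10,0,0],[0,0,0]], spin=[0,0,0,0,0,0,0,0,0,0])

```text
clock: 31.15
eef_pos: [0.4705, -0.1367, 0.1849]
orientation: [[0.029, -0.999, -0.019], [-1.0, -0.03, 0.007], [-0.007, 0.019, -1.0]]
ft_force: [-0.1, -0.3, -0.2]
finger_gap: 0.0431
```

```bash
cat > chk.py <<'E'
from h import *
import sys
C=np.array([.5977,.1209]);f=grab('top');n=sys.argv[1];k=12
s=st();print(s['clock'],np.round(s['eef_pos'],3))
x0,y0,w,h=318,266,40,45
b=cv2.resize(f['image'][y0:y0+h,x0:x0+w],None,fx=k,fy=k,interpolation=cv2.INTER_NEAREST)
phi=-3.105;c=C+.135*np.array([np.cos(phi),np.sin(phi)]);a=np.linspace(0,6.283,80)
for u,v in proj(f,np.c_[c[0]+.008*np.cos(a),c[1]+.008*np.sin(a),0*a+.082]): cv2.circle(b,(int((u+.5-x0)*k),int((v+.5-y0)*k)),1,(0,255,0),-1)
save(b,f'pics/p{n}.png');save(cv2.resize(f['image'][190:340,275:525],None,fx=3.2,fy=3.2,interpolation=cv2.INTER_CUBIC),f'pics/t{n}.png')
a=f['image'].astype(int);m=((a[...,0]>60)&(a[...,0]>a[...,1]*2.2)).astype(np.uint8);m[:, :297]=0;m[:195]=0;m[280:]=0;m[:,360:]=0
N,l,s,c=cv2.connectedComponentsWithStats(m)
for k in range(1,N):
    if s[k,4]>60:
        P=onz(f,*c[k],.1005)[:2]-C;print(s[k,4],np.arctan2(P[1],P[0]).round(4),np.hypot(*P).round(4))
E
python3 chk.py 16
```

```text
31.2 [ 0.47  -0.136  0.185]
263 0.765 0.0673
271 2.4181 0.0676
```

View pics/p16.png

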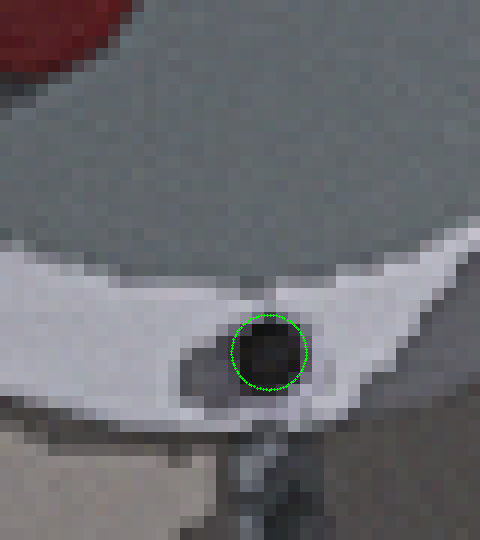

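View pics/t16.png

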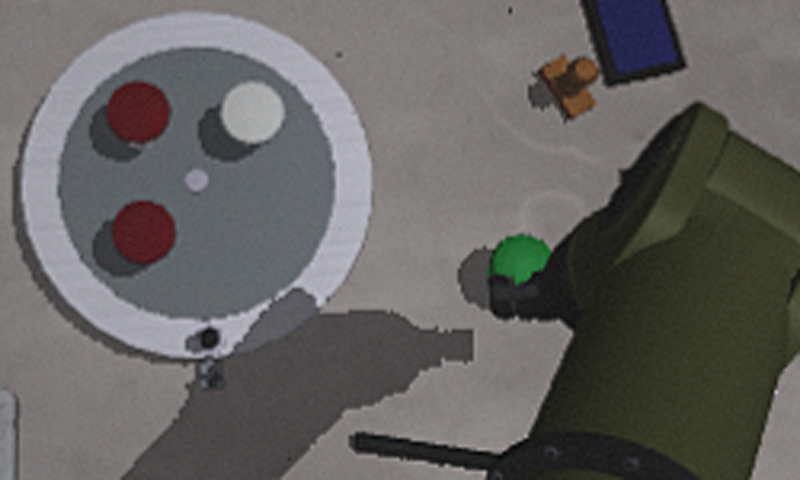

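The peg top fills the predicted home circle at crop (269,352). Cup angles stay steady at 0.765, so the platter is at rest. One cross-check of the pointer in the side view.

```bash
python3 - <<'E'
from h import *
C=np.array([.5977,.1209]);f=grab('side');k=16;x0,y0,w,h=264,246,46,36
b=cv2.resize(f['image'][y0:y0+h,x0:x0+w],None,fx=k,fy=k,interpolation=cv2.INTER_CUBIC)
sh=np.array([-.9,-.3])
def ln(P,col):
    q=proj(f,np.array(P))+sh; q=np.array([((u+.5-x0)*k,(v+.5-y0)*k) for u,v in q],int);cv2.polylines(b,[q],False,col,1)
phi=-3.105;r=np.array([np.cos(phi),np.sin(phi)]);t=np.array([-r[1],r[0]])
for z in(.04,):
    ln([[*(C+r*a+t*bb),z] for a,bb in((.167,-.01),(.167,.01),(.175,.01),(.175,-.01),(.167,-.01))],(0,255,0))
ln([[*(C+r*.175+t*s),z] for s,z in((-.01,.04),(-.01,0),(.01,0),(.01,.04))],(0,255,0))
for s in(-.008,.008): ln([[*(C+r*.135+t*s),.043],[*(C+r*.135+t*s),.082]],(255,255,0))
a=np.linspace(2.2,4.2,60);ln(np.c_[C[0]+.15*np.cos(a),C[1]+.15*np.sin(a),0*a+.04],(255,0,255))
save(b,'pics/s17.png')
E
python3 chk.py 17
```

```text
31.3 [ 0.471 -0.135  0.185]
264 0.7657 0.0673
276 2.4148 0.0678
```

View pics/s17.png

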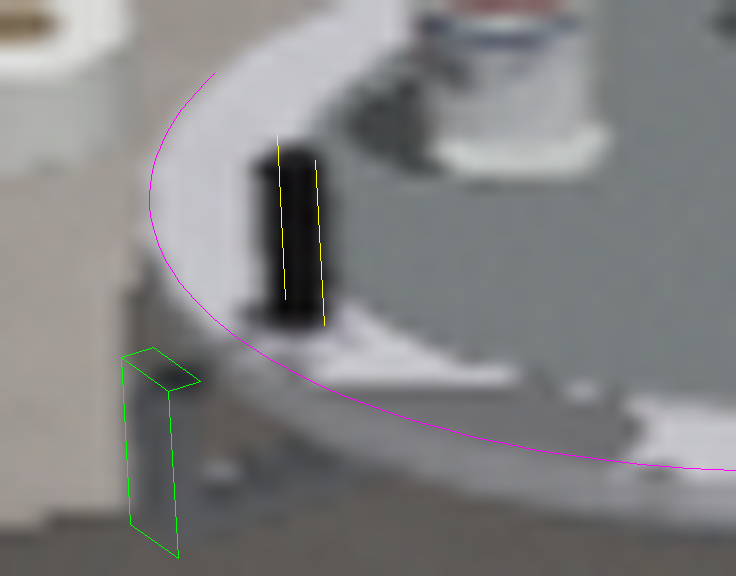

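```bash
python3 - <<'E'
from h import *
C=np.array([.5977,.1209]);f=grab('top');im=cv2.cvtColor(cv2.imread('pics/top0.png'),cv2.COLOR_BGR2RGB)
k=20;x0,y0,w,h=328,298,24,18
g=cv2.cvtColor(im,cv2.COLOR_RGB2GRAY)
print(g[300:315,330:352])
b=cv2.resize(im[y0:y0+h,x0:x0+w],None,fx=k,fy=k,interpolation=cv2.INTER_CUBIC)
b=np.clip(b.astype(float)*1.5-40,0,255).astype(np.uint8)
b2=b.copy()
for bb,phi in((b,-3.105),(b2,-3.085)):
    r=np.array([np.cos(phi),np.sin(phi)]);t=np.array([-r[1],r[0]])
    for z,col in((.04,(0,255,0)),(.0,(255,0,0))):
        q=proj(f,np.array([[*(C+r*a+t*s),z] for a,s in((.167,-.01),(.167,.01),(.175,.01),(.175,-.01))]))
        cv2.polylines(bb,[np.array([((u+.5-x0)*k,(v+.5-y0)*k) for u,v in q],int)],True,col,1)
    q=proj(f,np.array([[*(C+r*a),.042] for a in(.155,.18)]));cv2.polylines(bb,[np.array([((u+.5-x0)*k,(v+.5-y0)*k) for u,v in q],int)],True,(255,255,0),1)
save(np.vstack([b[:295],b2[:295]]),'pics/ptr2.png')
E
```

```text
[[151 154 159 159 158 162 159 160 162 157 153 153 151 144 143 139 144 136
  119  92  89  72]
 [106 123 133 138 143 141 143 136 132 128 114 114 106  84  87 101  92  78
   69  88 118 119]
 [ 57  51  55  61  61  61  56  38  57  57  60  58  61  65  77 120 118 121
  119 120 119 115]
 [ 61  63  59  62  83  81  57  64 101  97  96 101 104 105 101 120 118 117
  114 114 117 116]
 [ 84  78  82  97 125 109  59  67  98  96 101  98 102  96  97 117 116 113
  117 113 117 114]
 [118 121 118 114 123 110  57  67 105  91  82  81  92 102 102 114 112 116
  117 115 115 118]
 [116 116 118 115 116 106  59  66  92  82  48  50  69  94  94 119 117 117
  116 114 114 119]
 [114 115 117 116 124 112  57  50  53  63  53  53  59  58  83 121 117 114
  114 116 111 113]
 [114 115 119 119 122  97  62  55  62  58  53  58  54  57  82 112 118 118
  115 114 115 114]
 [117 118 115 102  97  64  68  68  96  73  56  57  59  81 100  92 115 114
  119 117 114 113]
 [115 118 101  51  62  63  64  65  91  89  55  51  66  88  87  94 117 116
  118 118 112 114]
 [114 113 110  76  66  64  64  60  65  68  57  47  57  68  75 106 117 114
  113 113 114 116]
 [114 114 115 104  64  82  81  82  75  76  77  78  97 128 120 122 117 116
  117 116 115 120]
 [113 113 112 105  86 119 123 115 119 119 120 117 118 114 115 114 112 116
  117 116 115 115]
 [111 116 111 114 113 114 115 113 116 114 114 119 112 117 114 110 113 112
  117 116 117 116]]
```

View pics/ptr2.png

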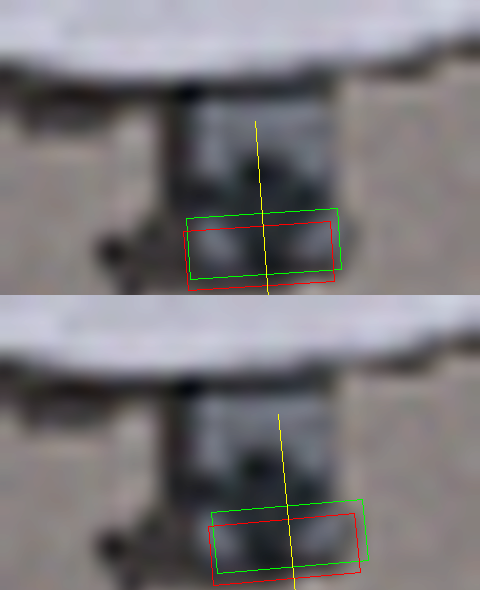

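The pointer centre is at column 340.9, against a modelled 340.75 at −3.105. That is about 0.5 mm of disagreement, so the peg is at the pointer. One last look at the tray and cups, then hand in.

```bash
python3 - <<'E'
from h import *
f=grab('side');save(cv2.resize(f['image'][210:350,260:400],None,fx=5,fy=4.2,interpolation=cv2.INTER_CUBIC),'pics/s18.png')
E
```

```text
(no output)
```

View pics/s18.png

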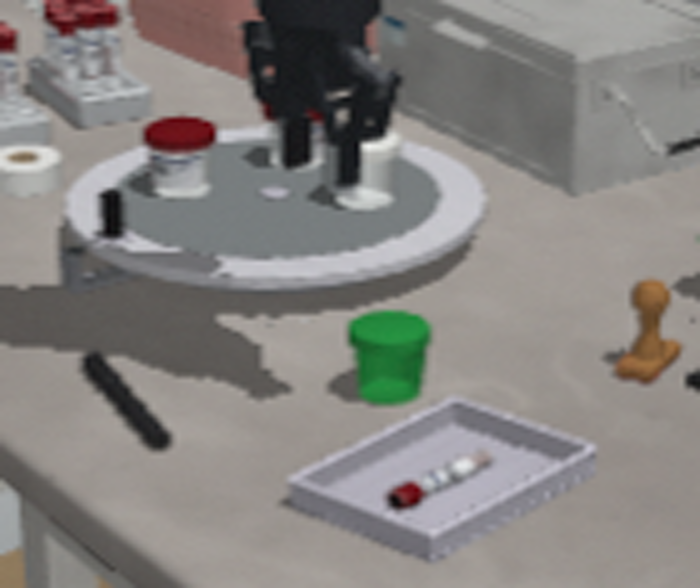

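The tube lies in the tray at crop (440,480), the cups are standing, and the peg (112,215) is by the pointer.

```bash
python3 -c "
from h import *
print(robot.job_done())"
```

```text
the job is handed in; nothing more can be done
None
```

I handed the job in at about 31 s. The tube lies flat in the steel tray, released. The peg is at the pointer with the platter at rest, and all three cups are standing in their places.

- **Tube:** I lifted it straight up and the platter did not turn in the before and after pictures. I laid it along the tray's long side and let go slowly.
- **Platter:** I gripped the peg, swung it gently about 0.775 rad clockwise, stopped it and let go slowly.
- **Last checks:** The peg sits on the predicted home circle, and the pointer is within about 0.5 mm of where I assumed it. The red cups both turned by 0.775 rad and read steady within about 0.003 rad afterwards. The gripper hangs clear of everything.
- **Disagreement:** The side camera was offset by about 3 mm from the top camera, so I relied on the top one, which agreed with the arm. A rough side-view overlay of the pointer hinted at up to 2–3 mm (about 0.02 rad) of peg misalignment. The sharper top view did not support that.

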